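# Draw a marble with the sprung dispenser

### The job

Draw the marble from the grey dispenser into the steel cup: hold the cup upright on the dispenser's sprung round pad with its mouth at the end of the chute, and press the pad all the way down, firmly but without ramming it, until the marble has rolled into the cup. Then stand the cup upright in the orange dish with the marble still in it and let go. Do not touch the marble, and leave the other things on the shelf where they are.

Things in the scene. Friction and masses are not known exactly. Their poses are not given: they have to be found in the camera images.
- cup: straight round stainless steel cup, open at the top: outside diameter 60 mm, height 85 mm, wall 3 mm, floor 5 mm thick, about 150 g. It starts standing upright. Origin: centre of its underside; z up towards the mouth.
- dispenser: grey plastic marble dispenser, fixed. Origin: at shelf level under the centre of its round pad; +x points from the pad back along the chute, which slopes down towards the pad and the robot. Base plate 270 x 110 x 12 mm, from 50 mm before the origin to 220 mm behind it. Chute 28 mm wide, its walls 141 mm above the shelf at the open end, 187 mm at the far end.
- pad_axis (a point): on the pad's axis, 50 mm above the shelf. The pad: black rubber-faced, flat, 68 mm across; a screw sets its unpressed top 40 to 56 mm above the shelf, and this is not reported. From there it goes 14 mm straight down to a hard stop; the spring resists with 2 N at first, 9 N just before the stop, then climbs 20 N per mm: a slow push of 10 to 15 N is plenty. A cup centred here catches the marble.
- gate_slot (a point): steel gate blade across the chute, 62 mm up from its open end, at rail height. It goes down with the pad and lets the marble go only in the last 1 to 2 mm of the pad's travel; the marble then takes about half a second to roll off the chute.
- lip (a point): open lower end of the chute, middle of its width, at the underside of a passing marble: 37 mm behind (dispenser +x) the pad's centre, 130 mm above the shelf; a 60 mm cup centred on the pad comes straight down from above with 7 mm to spare.
- marble: glass marble, 18 mm diameter, 12 g; it starts in the chute, resting against the gate. This point is on the marble's surface and turns with it; for its centre see marble_center
- marble_center (a point): centre of the marble
- dish: shallow round orange ceramic dish, flat inside: 144 mm across its rim, 16 mm high, its inner floor 6 mm above its underside and 116 mm across, 600 g. Origin: centre of its underside.
- block_tower: bystander: tower of pale wooden blocks, 75 x 75 x 150 mm, origin under its centre
- dice_tower: bystander, fixed: grey plastic dice tower, 90 x 90 x 170 mm, with a clear flap at its front foot, origin under its centre
- token_bowl: bystander: glass bowl of blue tokens, 104 mm across, 50 mm high, origin under its centre
- clip_stand: bystander: stainless steel spring clip on a thin post with a 70 mm round foot, 120 mm high, origin under the foot
- die_a: bystander: wooden die, 24 mm cube, origin under its centre
- die_b: bystander: another wooden die, 24 mm cube, origin under its centre
- pawn: bystander: dark wooden pawn, 28 mm across, 48 mm high, origin under its foot
There are look-alikes about, which are no part of the job. What is shaped like the cup but red or turquoise is not meant.

How it is judged:
On the way, in this order (a step that is already met when the one before it is completed fails the run):
1. the cup, upright and over the pad's centre, presses on the dispenser's pad (contact force between cup and dispenser above 4.5 N and horizontal distance between cup and dispenser below 0.02 m and angle between cup's own z axis and vertical below 0.15 rad and height (world z) of cup above 0.025 m), for 0.05 s.
2. the marble is in the cup while the cup is over the pad (horizontal distance between marble_center and cup below 0.03 m and z of marble_center in the frame of cup between 0 and 0.06 m and horizontal distance between cup and dispenser below 0.025 m), for 0.1 s.
At the end, for the whole second after the job is handed in: The cup stands upright (within 6 degrees), released and at rest, flat on the inner floor of the orange dish (centres within 30 mm), with the marble lying in the bottom of the cup (horizontal distance between cup and dish below 0.03 m and z of cup in the frame of dish between 0.002 and 0.01 m and angle between each of cup, dish's own z axis and vertical below 0.1 rad and linear speed of cup below 0.02 m/s and horizontal distance between marble_center and cup below 0.03 m and z of marble_center in the frame of cup between 0.005 and 0.03 m); the robot touches nothing.
It fails at once if the cup is rammed: more than 28 N between the cup and the dispenser (contact force between cup and dispenser above 28 N).
It fails at once if the robot touches the marble (contact force between marble and the fingers above 0.2 N or contact force between marble and the arm above 0.2 N).
It fails at once if a bystander is moved by more than 30 mm (distance of any of block_tower, token_bowl, clip_stand, die_a, die_b, pawn from where it was at the start of the episode above 0.03 m).
It also fails if it takes over 54 s, if anything falls off the work surface, if the arm or the gripper's body presses on something with over 40 N, if the wrist force passes 120 N, or if a joint passes its speed limit or range.

### The arm

A 6-joint arm with a two-finger parallel gripper is mounted at the origin on the work surface. World frame = base frame: x ahead of the robot, y to its left, z up, the work surface at z = 0. Lengths are in m, angles in rad, forces in N, time in s.
With the tool pointing down it reaches from about 0.35 to 0.975 m from the base axis. Payload 7.1 kg.
Tool frame: the origin (TCP) lies on the centre line of the jaws, within the pads' length; the fingertips stand 17 mm ahead of it and the grasp point (between the pads) lies 2 mm behind it; z points along the fingers, y is the line along which they close (so a half turn about z gives the same grasp; the last joint's range is limited). The gripper opens to 88 mm and grips with 3 to 60 N. Pads are 20 mm wide; open, the fingers measure 115 mm over their backs; the gripper's body (75 mm by 178 mm) begins 61 mm behind the grasp point.
Start: joints at [-1.26, 0.423, 1.63, -0, 1.089, -0.019], TCP at [0.202, -0.591, 0.24] pointing down, gripper open.
Joint ranges: [-3, 3], [-0.9, 2.11], [0.09, 2.58], [-1.31, 4.45], [0.11, 2.69], [-2.54, 2.54]. Speed limits (rad/s): [2.39, 2.39, 3.01, 3.14, 3.14, 3.14].

### API

Orientations are given as a 3x3 rotation matrix whose columns are the frame's x, y, z axes.
In Python, from rig import r, vision, close_job gives the robot as it stands.
- The arm moves only by the tool step_arm, never from a script. Its argument "targets" is one flat list of numbers, 5 for each row, row after row: the opening, from -1 (shut) to 1 (fully open), then the shift along the tool's x, y, z in units of 0.02 m (1.0 is 0.02 m), then the turn about the tool's z in units of 0.15 rad (1.0 is 0.15 rad). A call has 1 to 10 rows; each row shifts and turns the commanded pose from where the row before left it, along the tool's axes as they then stand; what a row does not reach is not made up. A row lasts 1/10 s, in which the tool goes at most 50 mm and 8.59 degrees, less where a joint would pass 70% of its speed; a pose out of reach is approached as far as the arm can. A call with a number of a shift or a turn outside -1 to 1 is refused whole. A call with a gripper value outside its range is refused whole. The fingers move at their own pace and stop on an object; "grip_force" is the grip in N (left out, the last holds). Time passes only in rows, so rows that do not move let the fingers close. It gives the time, the measured TCP pose, the force, the opening and the grip force at its end, in the units of the state.
- r.read_state(): the state, without advancing time (a new reading comes with each control period).
- vision.snapshot(name): name is "side" or "top" or "wrist"; returns (picture, depth): 480x640x3 uint8, red, green, blue; 480x640 float32, m along the optical axis (not along the pixel's ray), 0 where there is no reading.
- vision.camera_params(name): a dict with "mtx" (3x3 intrinsics, pixels), "R" (3x3) and "t" (3): a world point X has camera coordinates R X + t; the wrist camera has in their place "T_tool_cam" (4x4, takes a point from camera to tool coordinates, whose origin is the TCP and whose axes are the flange's). Camera axes: x right, y down, z forward; pixel columns grow to the right and rows downward; lengths in m; the calibration is good to about 2 mm. The wrist camera is an equidistant fisheye: a pixel r from the principal point sees the ray r / f radians off the axis. A picture is of the moment at which its call begins: read the wrist's pose just before it. camera_params takes no time and is no camera call.
- close_job(): hands the job in; it is judged then, once.
Trained networks look in the newest picture that a camera, given by its name, has taken for a name from the list of things; names that differ only in an ending like _2 or _b are one class to them, and where a whole thing is asked for, a point or a joint stands for the part that bears it (a point fixed in the world has none). Each returns a list of dicts, best first, with "p" (0 to 1); they miss things now and then, are a little off and sometimes report something else, mostly with a low value. They report only what shows in the picture. A call takes as long as a camera call. They do not tell look-alikes from the thing itself.
- vision.boxes_of(query, camera): "box" ([centre column, centre row, width, height] in pixels, round what is visible of it).
- vision.regions_of(query, camera): "region" (480x640 bool, what is visible of it) and "box" ([centre column, centre row, width, height] in pixels, round what is visible of it).
- vision.landmark_of(query, camera): "centre" ([column, row] in pixels: a listed point, or the origin of a listed thing).
The state is a dict: "t": time; "qpos": joint angles; "dq": joint speeds; "tau": joint torques, N m; "eef_pos": TCP position; "eef_rot": TCP orientation; "contact_force": force on the tool from outside, world axes, zero at the start; "moment": the same for the moment, N m; "finger_gap": finger opening in m; "gripper_force": force on a finger pad.
Only numpy, scipy, OpenCV 4.12 (cv2) and the standard library are available. Lean on these libraries where they do the work, as an engineer would, in place of code of your own. Each camera call takes 0.05 s, during which the arm holds its last target. There are 200 camera calls.

## Working session

There is one attempt and no reset: what is moved stays moved. The work goes in short steps, Python scripts to look and compute and a tool call to move; the robot and the scene stay as the last step left them, time stands still between calls to the robot, and variables do not carry over. Pictures are saved under pics/ and viewed, at most 10 in all, crops included, and the job is handed in when it is done.

Besides the shell and the picture viewer there is one more tool, called in YAML: its name, and indented under it one key for each argument. step_arm: Moves the arm, as the interface text tells. Shifts and turns lie within -1 to 1; 1 stands for 0.02 m of shift or 0.15 rad of turn. Its arguments: {"type":"object","properties":{"targets":{"type":"array","items":{"type":"number","minimum":-1,"maximum":1}},"grip_force":{"type":"number"}},"required":["targets"]}

```bash
mkdir -p pics
cat > h.py <<'E'
import numpy as np, cv2
from rig import r, vision
def snap(n,name):
    im,d=vision.snapshot(n); cv2.imwrite(f'pics/{name}.png',im[:,:,::-1]); np.save(f'pics/{name}.npy',d); return im,d
def world(n,uv,z):
    "pixel ray with depth z -> world"
    c=vision.camera_params(n); p=np.linalg.inv(c['mtx'])@np.array([uv[0],uv[1],1.])*z
    return c['R'].T@(p-c['t'])
def onplane(n,uv,h):
    c=vision.camera_params(n); R=c['R'];o=-R.T@c['t'];d=R.T@np.linalg.inv(c['mtx'])@np.array([uv[0],uv[1],1.])
    return o+d*(h-o[2])/d[2]
def cloud(n,d,mask):
    v,u=np.nonzero(mask&(d>0)); c=vision.camera_params(n)
    P=np.linalg.inv(c['mtx'])@np.vstack([u,v,np.ones_like(u)])*d[v,u]
    return (c['R'].T@(P-c['t'][:,None])).T
E
python3 - <<'E'
from h import *
np.set_printoptions(precision=3,suppress=True)
a,da=snap('top','top0'); b,db=snap('side','side0')
cv2.imwrite('pics/both.png',cv2.resize(np.vstack([a,b])[:,:,::-1],None,fx=.62,fy=.62))
for n,d in(('top',da),('side',db)):
  for q in ['cup','dish','dispenser','pad_axis','lip','block_tower','dice_tower','token_bowl','clip_stand','pawn']:
    if q in('pad_axis','lip'):
      for k in vision.landmark_of(q,n)[:2]: print(n,q,round(k['p'],2),k['centre'],onplane(n,k['centre'],.05 if q=='pad_axis' else .13))
      continue
    for k in vision.regions_of(q,n)[:4]:
      if k['p']<.3: continue
      P=cloud(n,d,k['region']); print(n,q,round(k['p'],2),np.round(k['box']),np.percentile(P,2,0),np.percentile(P,98,0))
print(r.read_state()['t'],r.read_state()['eef_rot'])
E
```

```text
top cup 0.98 [415. 234.  34.  29.] [ 0.471 -0.253  0.002] [ 0.527 -0.196  0.087]
top cup 0.9 [395. 192.  31.  29.] [ 0.575 -0.21   0.   ] [ 0.633 -0.153  0.086]
top cup 0.89 [368. 240.  27.  28.] [ 0.463 -0.147  0.002] [ 0.519 -0.092  0.087]
top dish 0.57 [217. 249.  59.  60.] [0.406 0.184 0.002] [0.533 0.312 0.017]
top dispenser 0.58 [297. 184.  60. 118.] [ 0.501 -0.005  0.007] [0.752 0.118 0.171]
top lip 0.66 [297.5, 194.3] [0.581 0.047 0.13 ]
top block_tower 0.97 [181. 157.  58.  56.] [0.642 0.279 0.004] [0.718 0.357 0.153]
top dice_tower 0.83 [466. 140.  76.  77.] [ 0.658 -0.387  0.007] [ 0.775 -0.28   0.171]
top token_bowl 0.8 [192. 347.  49.  46.] [0.2   0.245 0.004] [0.292 0.337 0.052]
top clip_stand 0.95 [450. 331.  34.  26.] [ 0.248 -0.337  0.001] [ 0.309 -0.277  0.121]
top clip_stand 0.32 [181. 158.  58.  54.] [0.642 0.279 0.001] [0.722 0.359 0.153]
top pawn 0.45 [316. 280.  11.  13.] [ 0.384 -0.002 -0.001] [0.411 0.025 0.051]
side cup 0.74 [278. 197.  29.  47.] [ 0.575 -0.21  -0.001] [ 0.631 -0.151  0.084]
side cup 0.69 [328. 186.  24.  39.] [ 0.471 -0.254  0.018] [ 0.527 
[... 387 characters left out ...]
 0.288 0.005] [0.721 0.362 0.15 ]
side block_tower 0.61 [237. 266. 141.  98.] [0.503 0.005 0.003] [0.754 0.124 0.17 ]
side dice_tower 0.89 [241. 137.  61.  88.] [ 0.661 -0.385  0.003] [ 0.778 -0.277  0.168]
side token_bowl 0.75 [445. 433.  67.  67.] [0.199 0.245 0.003] [0.291 0.339 0.05 ]
side clip_stand 0.69 [419. 175.  26.  52.] [ 0.249 -0.336 -0.001] [ 0.31  -0.274  0.119]
side clip_stand 0.51 [237. 268. 143.  98.] [0.503 0.008 0.004] [0.753 0.124 0.17 ]
side clip_stand 0.47 [359. 281.  12.  24.] [ 0.384 -0.005 -0.003] [0.408 0.027 0.048]
side pawn 0.5 [358. 283.  11.  22.] [0.386 0.01  0.003] [0.407 0.026 0.048]
1.1 [[ 0.946  0.324 -0.   ]
 [ 0.324 -0.946 -0.   ]
 [-0.     0.    -1.   ]]
```

View pics/both.png

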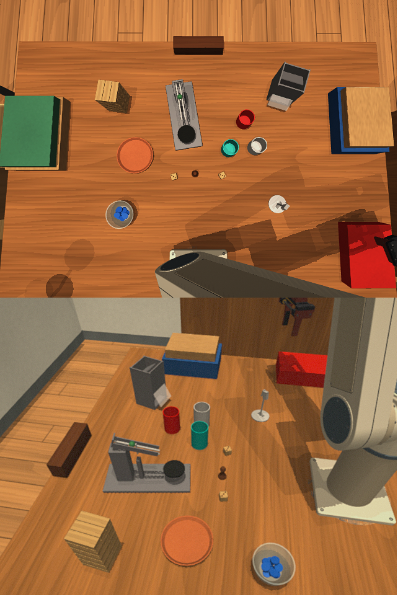

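Three cup shapes are visible in the top image: grey steel (415,234), red (395,192) and turquoise (368,240). The steel one at (415,234) fits the description. I'll confirm it in a crop and fit the dispenser axis and pad.

Run:
```python
from h import *
np.set_printoptions(precision=4,suppress=True)
a=cv2.imread('pics/top0.png');b=cv2.imread('pics/side0.png')
A=cv2.resize(a[130:270,260:440],None,fx=3.3,fy=3.3,interpolation=2);B=cv2.resize(b[160:310,160:353],None,fx=3,fy=3,interpolation=2)
cv2.imwrite('pics/crop.png',np.hstack([cv2.resize(A,(400,311)),cv2.resize(B,(400,311))]))
for n in('top','side'):
  d=np.load(f'pics/{n}0.npy'); im=a if n=='top' else b
  P=cloud(n,d,np.ones(d.shape,bool)); 
  c=P[(abs(P[:,0]-.5)<.05)&(abs(P[:,1]+.225)<.05)&(P[:,2]>.07)]; (x,y),rad=cv2.minEnclosingCircle(c[:,:2].astype('f4')); print(n,'cup rim',x,y,rad,c[:,2].max())
  k=(P[:,0]>.49)&(P[:,0]<.8)&(P[:,1]>-.04)&(P[:,1]<.15)&(P[:,2]>.006)
  print('disp rect',cv2.minAreaRect(P[k][:,:2].astype('f4')))
  dark=(im.max(2)<50)
  Q=cloud(n,d,dark); k=(abs(Q[:,0]-.549)<.06)&(abs(Q[:,1]-.04)<.06)&(Q[:,2]>.025)&(Q[:,2]<.07); Q=Q[k]
  print('pad',len(Q),np.median(Q,0),cv2.minEnclosingCircle(Q[:,:2].astype('f4')),np.percentile(Q[:,2],[10,50,90]))
  D=P[(P[:,0]>.38)&(P[:,0]<.56)&(P[:,1]>.16)&(P[:,1]<.34)&(P[:,2]>.009)&(P[:,2]<.025)]; print('dish',cv2.minEnclosingCircle(D[:,:2].astype('f4')))
```

```text
top cup rim 0.5001261830329895 -0.2254589945077896 0.030474066734313965 0.08980087482099679
disp rect ((0.6423466205596924, 0.05270291492342949), (0.2979333996772766, 0.1599845588207245), 3.839970350265503)
pad 624 [0.5459 0.0448 0.0546] ((0.5471604466438293, 0.044328536838293076), 0.033980339765548706) [0.0523 0.0546 0.057 ]
dish ((0.4694390296936035, 0.2476474493741989), 0.07183010876178741)
side cup rim 0.5012220144271851 -0.22354955971240997 0.03195538744330406 0.08651879365520514
disp rect ((0.6303268074989319, 0.06039641797542572), (0.2699129283428192, 0.11247730255126953), 9.247559547424316)
pad 709 [0.5471 0.0492 0.0532] ((0.5465641021728516, 0.04789218306541443), 0.03366054594516754) [0.0515 0.0532 0.0547]
dish ((0.4701615869998932, 0.24876712262630463), 0.07218704372644424)
```

View pics/crop.png

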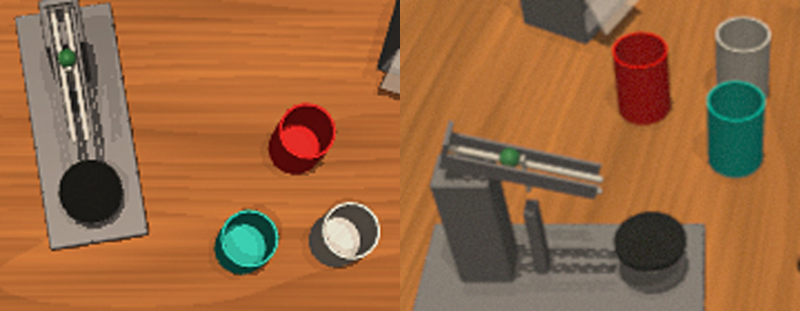

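The crop confirms it: the plain steel cup is the rightmost in the left-hand panel (crop 345,235), with turquoise at (247,242) and red at (302,138). The green marble sits against the gate. Cup is at about (0.500, -0.2245), pad about (0.547, 0.047) with top about 0.054, chute yaw about 9.25°, dish (0.470, 0.248). Turning the tool to the chute yaw and moving over the cup.

step_arm:
  targets: [0.7, 0, 0, 0, 0.56, 0.7, 0, 0, 0, 0.56, 0.7, 0.98, -0.87, 0, 0, 0.7, 0.98, -0.87, 0, 0, 0.7, 0.98, -0.87, 0, 0, 0.7, 0.98, -0.87, 0, 0, 0.7, 0.98, -0.87, 0, 0, 0.7, 0.98, -0.87, 0, 0, 0.7, 0.98, -0.87, 0, 0, 0.7, 0.98, -0.87, 0, 0]
  grip_force: 15

```text
t: 2.1
eef_pos: [0.3354, -0.4278, 0.2398]
eef_rot: [[0.987, 0.161, 0.0], [0.161, -0.987, -0.0], [0.0, 0.0, -1.0]]
contact_force: [0.6, 0.2, 0.1]
finger_gap: 0.0745
gripper_force: 0.0
```

step_arm:
  targets: [0.7, 0.98, -0.87, 0, 0, 0.7, 0.98, -0.87, 0, 0, 0.7, 0.98, -0.87, 0, 0, 0.7, 0.98, -0.87, 0, 0, 0.7, 0.98, -0.87, 0, 0, 0.7, 0.98, -0.87, 0, 0, 0.7, 0.98, -0.87, 0, 0, 0.7, 0.98, -0.87, 0, 0, 0.7, 0.98, -0.87, 0, 0, 0.7, 0.98, -0.87, 0, 0]

```text
t: 3.1
eef_pos: [0.5008, -0.2245, 0.2398]
eef_rot: [[0.987, 0.161, 0.0], [0.161, -0.987, -0.0], [0.0, 0.0, -1.0]]
contact_force: [0.0, 0.1, 0.3]
finger_gap: 0.0746
gripper_force: 0.0
```

step_arm:
  targets: [0.7, 0, 0, 0, 0, 0.7, 0, 0, 0, 0]

```text
t: 3.3
eef_pos: [0.5001, -0.2252, 0.2396]
eef_rot: [[0.987, 0.163, -0.0], [0.163, -0.987, -0.0], [-0.0, 0.0, -1.0]]
contact_force: [-0.2, -0.4, -0.6]
finger_gap: 0.0749
gripper_force: 0.0
```

Run:
```python
from h import *
np.set_printoptions(precision=4,suppress=True)
s=r.read_state(); print(s['t'],s['qpos'],s['eef_pos'],s['finger_gap']); print(s['eef_rot'])
c=vision.camera_params('wrist'); print(c)
im,d=snap('wrist','w1')
R=np.array(s['eef_rot']); t=np.array(s['eef_pos'])
print('target err in tool axes (units)', R.T@(np.array([.5005,-.2245,.063])-t)/.02)
f=c['mtx'][0,0];cx,cy=c['mtx'][0,2],c['mtx'][1,2]
# rim: pixels at height .075-.09
v,u=np.nonzero(d>0); dx=(u-cx)/f;dy=(v-cy)/c['mtx'][1,1];th=np.hypot(dx,dy);k=th<1.4;v,u,dx,dy,th=[q[k] for q in(v,u,dx,dy,th)]
z=d[v,u];P=np.c_[z*np.tan(th)*dx/np.maximum(th,1e-6),z*np.tan(th)*dy/np.maximum(th,1e-6),z]
T=c['T_tool_cam'];W=(R@((T[:3,:3]@P.T)+T[:3,3:])).T+t
k=(np.hypot(W[:,0]-.5,W[:,1]+.2245)<.05)&(W[:,2]>.075)&(W[:,2]<.095)
print(k.sum(),cv2.minEnclosingCircle(W[k][:,:2].astype('f4')),W[k].mean(0))
```

```text
3.3 [-0.4446  0.3116  1.8001 -0.0003  1.0301  0.9632] [ 0.5001 -0.2252  0.2396] 0.07490085729419191
[[ 0.9867  0.1625 -0.0003]
 [ 0.1625 -0.9867 -0.0002]
 [-0.0004  0.0001 -1.    ]]
{'mtx': array([[371.6483,   0.    , 321.8669],
       [  0.    , 371.6483, 239.7   ],
       [  0.    ,   0.    ,   1.    ]]), 'T_tool_cam': array([[ 0.0008, -0.9698, -0.244 ,  0.0675],
       [ 1.    ,  0.0008,  0.0001,  0.0011],
       [ 0.0002, -0.244 ,  0.9698, -0.1448],
       [ 0.    ,  0.    ,  0.    ,  1.    ]])}
target err in tool axes (units) [ 0.0266 -0.0311  8.8307]
1043 ((0.501606822013855, -0.22502650320529938), 0.03033214993774891) [ 0.5004 -0.2249  0.0832]
```

View pics/w1.png

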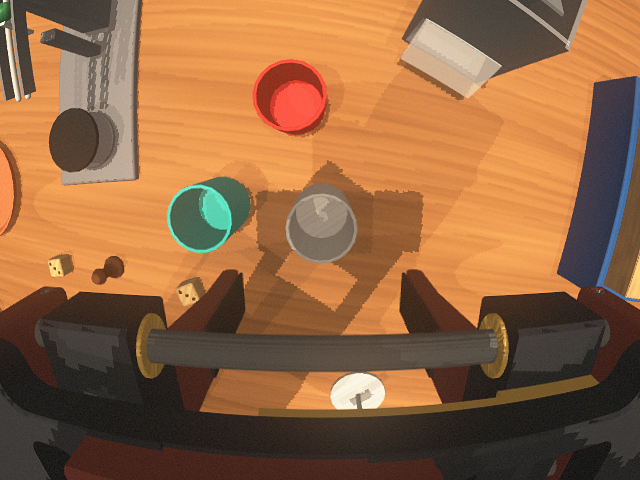

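The wrist view shows the steel cup at (322,228), centred between the jaws, with a rim fit of (0.501,-0.225). Descending and gripping.

step_arm:
  targets: [0.7, 0.05, 0, 0.98, 0, 0.7, 0, 0, 0.98, 0, 0.7, 0, 0, 0.98, 0, 0.7, 0, 0, 0.98, 0, 0.7, 0, 0, 0.98, 0, 0.7, 0, 0, 0.98, 0, 0.7, 0, 0, 0.98, 0, 0.7, 0, 0, 0.98, 0, 0.7, 0, 0, 0.98, 0, 0.7, 0, 0, 0, 0]

```text
t: 4.35
eef_pos: [0.4989, -0.2255, 0.0612]
eef_rot: [[0.987, 0.16, -0.004], [0.16, -0.987, 0.002], [-0.004, -0.002, -1.0]]
contact_force: [-0.4, -0.2, -0.8]
finger_gap: 0.0747
gripper_force: 0.0
```

step_arm:
  targets: [-0.2, 0, 0, 0, 0, -0.2, 0, 0, 0, 0, -0.2, 0, 0, 0, 0, -0.2, 0, 0, 0, 0, -0.2, 0, 0, 0, 0]
  grip_force: 20

```text
t: 4.85
eef_pos: [0.5016, -0.2256, 0.0643]
eef_rot: [[0.987, 0.161, 0.001], [0.161, -0.987, -0.001], [0.001, 0.001, -1.0]]
contact_force: [-2.4, -1.7, 7.5]
finger_gap: 0.0589
gripper_force: 20.0
```

step_arm:
  targets: [-0.2, 0, 0, -0.3, 0, -0.2, 0, 0, -0.7, 0, -0.2, 0, 0, -1, 0, -0.2, 0, 0, -1, 0, -0.2, 0, 0, -1, 0, -0.2, 0, 0, -1, 0, -0.2, 0, 0, -1, 0, -0.2, 0, 0, -1, 0, -0.2, 0, 0, -0.5, 0, -0.2, 0, 0, 0, 0]

```text
t: 5.85
eef_pos: [0.5019, -0.2255, 0.2152]
eef_rot: [[0.987, 0.161, 0.003], [0.161, -0.987, -0.001], [0.003, 0.002, -1.0]]
contact_force: [0.6, 0.1, -2.5]
finger_gap: 0.059
gripper_force: 20.0
```

Run:
```python
from h import *
np.set_printoptions(precision=4,suppress=True)
s=r.read_state(); R=np.array(s['eef_rot']); t=np.array(s['eef_pos']); print(s['t'],t,s['finger_gap'],s['contact_force'])
print('to pad, units', R.T@(np.array([.5468,.047,t[2]])-t)/.02)
```

```text
5.85 [ 0.5019 -0.2255  0.2152] 0.059040919666417085 [ 0.5917  0.114  -2.4827]
to pad, units [  4.4104 -13.0826  -0.0118]
```

step_arm:
  targets: [-0.2, 0.3, -0.5, 0, 0, -0.2, 0.3, -0.9, 0, 0, -0.2, 0.3, -1, 0, 0, -0.2, 0.3, -1, 0, 0, -0.2, 0.3, -1, 0, 0, -0.2, 0.3, -1, 0, 0, -0.2, 0.3, -1, 0, 0, -0.2, 0.3, -1, 0, 0, -0.2, 0.3, -1, 0, 0, -0.2, 0.3, -1, 0, 0]

```text
t: 6.85
eef_pos: [0.5293, -0.0283, 0.2119]
eef_rot: [[0.987, 0.161, -0.003], [0.161, -0.987, 0.0], [-0.003, -0.001, -1.0]]
contact_force: [-0.2, -0.1, -1.8]
finger_gap: 0.059
gripper_force: 20.0
```

step_arm:
  targets: [-0.2, 0.3, -1, 0, 0, -0.2, 0.3, -1, 0, 0, -0.2, 0.3, -1, 0, 0, -0.2, 0.3, -0.5, 0, 0, -0.2, 0.2, -0.2, 0, 0, -0.2, 0, 0, 0, 0, -0.2, 0, 0, 0, 0, -0.2, 0, 0, 0, 0]

```text
t: 7.65
eef_pos: [0.5456, 0.0469, 0.2131]
eef_rot: [[0.987, 0.16, -0.0], [0.16, -0.987, -0.0], [-0.0, 0.0, -1.0]]
contact_force: [-0.3, 0.1, -0.3]
finger_gap: 0.059
gripper_force: 20.0
```

Run:
```python
from h import *
np.set_printoptions(precision=4,suppress=True)
s=r.read_state(); R=np.array(s['eef_rot']); t=np.array(s['eef_pos']); print(s['t'],t,s['finger_gap'],s['contact_force'])
b,d=snap('side','side1')
print('to pad, units', R.T@(np.array([.5468,.047,t[2]])-t)/.02)
for k in vision.regions_of('cup','side')[:4]: 
  P=cloud('side',d,k['region']); print(k['p'],k['box'],np.percentile(P,[2,98],axis=0), cv2.minEnclosingCircle(P[:,:2].astype('f4')))
cv2.imwrite('pics/side1c.png',cv2.resize(b[100:340,140:400,::-1],None,fx=2.3,fy=2.3))
```

```text
7.65 [0.5456 0.0469 0.2131] 0.058983737583808385 [-0.3076  0.1016 -0.3111]
to pad, units [ 0.0605  0.0028 -0.    ]
0.94 [322.9, 224.8, 28.9, 45.9] [[ 0.4634 -0.1477  0.0047]
 [ 0.5172 -0.0888  0.084 ]] ((0.49274539947509766, -0.16303490102291107), 0.07659965753555298)
0.64 [278.0, 238.6, 35.0, 33.3] [[0.515  0.0451 0.1486]
 [0.5708 0.0776 0.2153]] ((0.5674433708190918, 0.0017813518643379211), 0.13602302968502045)
```

View pics/side1c.png

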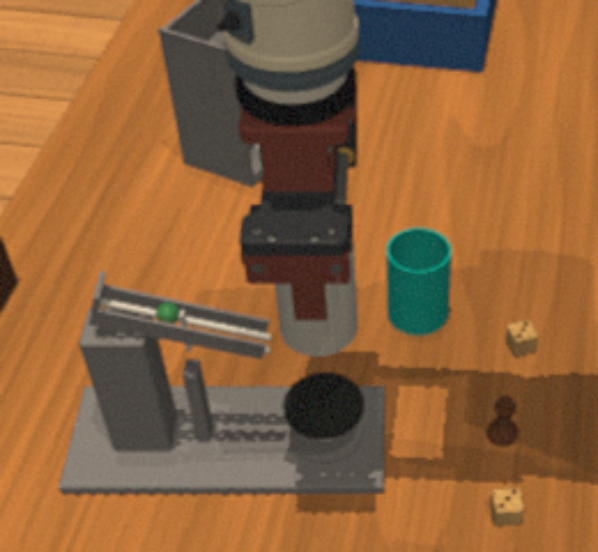

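The side picture shows the cup upright over the pad (crop 318,310; pad at 323,405), clear of the chute end at (268,345), with the marble still at the gate (168,312). Lowering it to just above the pad.

step_arm:
  targets: [-0.2, 0.05, 0, 0.5, 0, -0.2, 0, 0, 0.7, 0, -0.2, 0, 0, 0.7, 0, -0.2, 0, 0, 0.7, 0, -0.2, 0, 0, 0.7, 0, -0.2, 0, 0, 0.4, 0, -0.2, 0, 0, 0.3, 0, -0.2, 0, 0, 0.2, 0, -0.2, 0, 0, 0, 0, -0.2, 0, 0, 0, 0]

```text
t: 8.75
eef_pos: [0.5471, 0.0478, 0.1296]
eef_rot: [[0.987, 0.161, 0.001], [0.161, -0.987, 0.0], [0.001, 0.0, -1.0]]
contact_force: [0.9, 0.2, -2.0]
finger_gap: 0.059
gripper_force: 20.0
```

step_arm:
  targets: [-0.2, 0, 0, 0.1, 0, -0.2, 0, 0, 0.1, 0, -0.2, 0, 0, 0.1, 0, -0.2, 0, 0, 0.1, 0, -0.2, 0, 0, 0.1, 0, -0.2, 0, 0, 0.1, 0, -0.2, 0, 0, 0, 0, -0.2, 0, 0, 0, 0]

```text
t: 9.55
eef_pos: [0.5468, 0.0477, 0.1174]
eef_rot: [[0.987, 0.161, 0.0], [0.161, -0.987, -0.0], [0.0, 0.0, -1.0]]
contact_force: [-0.7, 1.0, 0.2]
finger_gap: 0.0591
gripper_force: 20.0
```

step_arm:
  targets: [-0.2, 0, 0, 0.08, 0, -0.2, 0, 0, 0.08, 0, -0.2, 0, 0, 0.08, 0, -0.2, 0, 0, 0, 0, -0.2, 0, 0, 0, 0]

```text
t: 10.05
eef_pos: [0.5469, 0.0477, 0.1126]
eef_rot: [[0.987, 0.161, 0.0], [0.161, -0.987, 0.0], [0.0, -0.0, -1.0]]
contact_force: [-0.9, 0.7, 2.8]
finger_gap: 0.0587
gripper_force: 20.0
```

step_arm:
  targets: [-0.2, 0, 0, 0.06, 0, -0.2, 0, 0, 0.06, 0, -0.2, 0, 0, 0.06, 0, -0.2, 0, 0, 0, 0, -0.2, 0, 0, 0, 0]

```text
t: 10.55
eef_pos: [0.5469, 0.0477, 0.109]
eef_rot: [[0.987, 0.161, 0.0], [0.161, -0.987, 0.0], [0.0, 0.0, -1.0]]
contact_force: [-1.9, 0.9, 4.3]
finger_gap: 0.0592
gripper_force: 20.0
```

step_arm:
  targets: [-0.2, 0, 0, 0.05, 0, -0.2, 0, 0, 0.05, 0, -0.2, 0, 0, 0.05, 0, -0.2, 0, 0, 0.05, 0, -0.2, 0, 0, 0, 0, -0.2, 0, 0, 0, 0]
  grip_force: 35

```text
t: 11.15
eef_pos: [0.5469, 0.0477, 0.1051]
eef_rot: [[0.987, 0.161, 0.0], [0.161, -0.987, 0.0], [0.0, 0.0, -1.0]]
contact_force: [-1.6, 0.8, 6.4]
finger_gap: 0.0592
gripper_force: 35.0
```

step_arm:
  targets: [-0.2, 0, 0, 0.03, 0, -0.2, 0, 0, 0.03, 0, -0.2, 0, 0, 0, 0, -0.2, 0, 0, 0, 0]

```text
t: 11.55
eef_pos: [0.547, 0.0477, 0.1043]
eef_rot: [[0.987, 0.161, 0.0], [0.161, -0.987, 0.0], [0.0, 0.0, -1.0]]
contact_force: [-1.7, -0.7, 10.2]
finger_gap: 0.0589
gripper_force: 35.0
```

step_arm:
  targets: [-0.2, 0, 0, 0.01, 0, -0.2, 0, 0, 0, 0, -0.2, 0, 0, 0, 0, -0.2, 0, 0, 0, 0, -0.2, 0, 0, 0, 0, -0.2, 0, 0, 0, 0]

```text
t: 12.15
eef_pos: [0.547, 0.0478, 0.1042]
eef_rot: [[0.987, 0.161, 0.001], [0.161, -0.987, 0.0], [0.001, -0.0, -1.0]]
contact_force: [-3.2, 0.7, 11.5]
finger_gap: 0.0588
gripper_force: 35.0
```

Run:
```python
from h import *
b,d=snap('side','side2'); s=r.read_state(); print(s['contact_force'],s['eef_pos'])
for k in vision.boxes_of('marble','side')[:3]+vision.boxes_of('marble','wrist')[:0]: print(k)
w,_=snap('wrist','w2')
for k in vision.boxes_of('marble','wrist')[:3]: print(k)
A=cv2.resize(b[190:320,160:340],(400,289),interpolation=2);cv2.imwrite('pics/m2.png',np.hstack([A,cv2.resize(w,(400,289))])[:,:,::-1])
```

```text
[-3.19814505  0.42338386 12.03714971] [0.54702249 0.04775496 0.10423569]
{'box': [282.3, 281.4, 30.8, 24.3], 'p': 0.18}
{'box': [320.4, 299.4, 33.8, 27.7], 'p': 0.86}
```

View pics/m2.png

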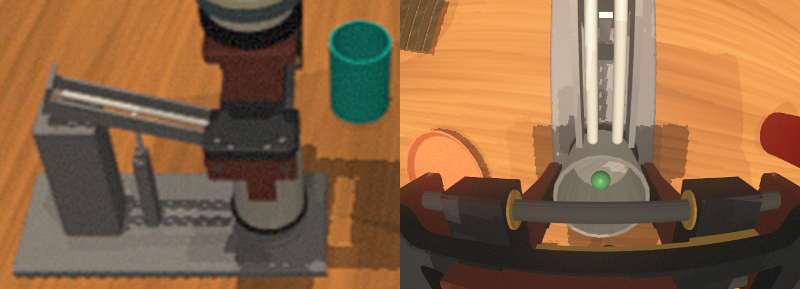

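The wrist picture shows the green marble inside the cup at (600,180) in the combined view, and the chute is empty in the side view. Lifting straight up, then moving across to the dish.

step_arm:
  targets: [-0.2, 0, 0, -0.2, 0, -0.2, 0, 0, -0.4, 0, -0.2, 0, 0, -0.6, 0, -0.2, 0, 0, -0.7, 0, -0.2, 0, 0, -0.7, 0, -0.2, 0, 0, -0.7, 0, -0.2, 0, 0, -0.5, 0, -0.2, 0, 0, -0.2, 0, -0.2, 0, 0, 0, 0, -0.2, -0.1, -0.3, 0, 0]

```text
t: 13.4
eef_pos: [0.5437, 0.0531, 0.1832]
eef_rot: [[0.987, 0.16, -0.0], [0.16, -0.987, -0.0], [-0.0, 0.0, -1.0]]
contact_force: [-0.1, -0.6, -2.5]
finger_gap: 0.059
gripper_force: 35.0
```

step_arm:
  targets: [-0.2, -0.1, -0.5, 0, 0, -0.2, -0.2, -0.8, 0, 0, -0.2, -0.2, -0.9, 0, 0, -0.2, -0.2, -0.9, 0, 0, -0.2, -0.2, -0.9, 0, 0, -0.2, -0.2, -0.9, 0, 0, -0.2, -0.2, -0.9, 0, 0, -0.2, -0.2, -0.9, 0, 0, -0.2, -0.2, -0.9, 0, 0, -0.2, -0.2, -0.9, 0, 0]

```text
t: 14.4
eef_pos: [0.4775, 0.2166, 0.1831]
eef_rot: [[0.987, 0.162, -0.001], [0.162, -0.987, -0.0], [-0.001, 0.0, -1.0]]
contact_force: [-0.9, 0.1, -2.2]
finger_gap: 0.0588
gripper_force: 35.0
```

step_arm:
  targets: [-0.2, -0.1, -0.8, 0, 0, -0.2, -0.1, -0.6, 0, 0, -0.2, 0, -0.3, 0, 0, -0.2, 0, 0, 0, 0, -0.2, 0, 0, 0, 0, -0.2, 0, 0, 0, 0]

```text
t: 15.0
eef_pos: [0.4696, 0.2474, 0.1834]
eef_rot: [[0.987, 0.161, -0.0], [0.161, -0.987, -0.0], [-0.0, 0.0, -1.0]]
contact_force: [0.6, 0.3, -1.7]
finger_gap: 0.059
gripper_force: 35.0
```

Run:
```python
from h import *
s=r.read_state(); R=np.array(s['eef_rot']); t=np.array(s['eef_pos']); print(s['t'],t,s['contact_force'])
print('to dish', R.T@(np.array([.4698,.248,.0703])-t)/.02)
b,d=snap('side','side3'); w,_=snap('wrist','w3')
for k in vision.boxes_of('marble','wrist')[:2]: print(k)
for k in vision.regions_of('cup','side')[:3]: 
  P=cloud('side',d,k['region']); print(k['p'],k['box'],np.percentile(P,[2,98],axis=0))
A=cv2.resize(b[200:460,200:420],(338,400));cv2.imwrite('pics/m3.png',np.hstack([A,cv2.resize(w,(460,400))])[:,:,::-1])
```

```text
15.0 [0.46961947 0.24740824 0.18339452] [ 0.63188452  0.29693766 -1.74883126]
to dish [ 0.01469939 -0.02882089  5.65471812]
{'box': [325.0, 299.4, 36.6, 28.8], 'p': 0.93}
0.81 [300.9, 371.1, 31.6, 14.9] [[0.44415159 0.26236373 0.11906791]
 [0.48827582 0.27739913 0.14965534]]
```

View pics/m3.png

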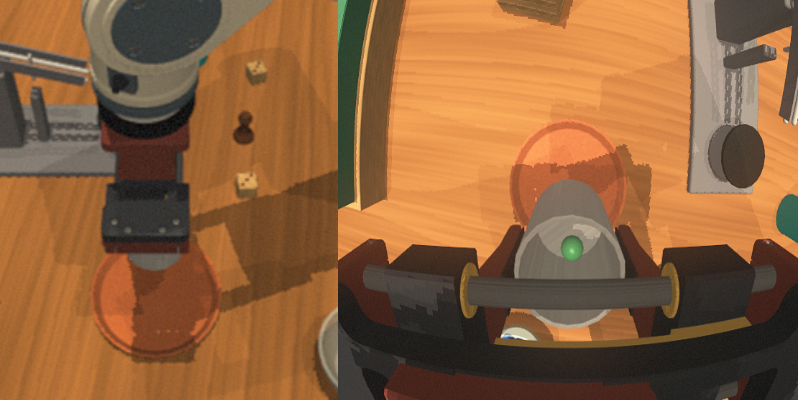

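The marble is in the cup (combined view 572,248) and the cup is centred over the orange dish. Lowering.

step_arm:
  targets: [-0.2, 0, 0, 0.4, 0, -0.2, 0, 0, 0.7, 0, -0.2, 0, 0, 0.8, 0, -0.2, 0, 0, 0.8, 0, -0.2, 0, 0, 0.8, 0, -0.2, 0, 0, 0.8, 0, -0.2, 0, 0, 0.5, 0, -0.2, 0, 0, 0.4, 0, -0.2, 0, 0, 0, 0, -0.2, 0, 0, 0, 0]

```text
t: 16.2
eef_pos: [0.4697, 0.248, 0.0795]
eef_rot: [[0.987, 0.161, 0.0], [0.161, -0.987, 0.0], [0.0, -0.0, -1.0]]
contact_force: [1.4, -0.2, -1.5]
finger_gap: 0.0592
gripper_force: 35.0
```

step_arm:
  targets: [-0.2, 0, 0, 0.08, 0, -0.2, 0, 0, 0.08, 0, -0.2, 0, 0, 0.08, 0, -0.2, 0, 0, 0.08, 0, -0.2, 0, 0, 0.04, 0, -0.2, 0, 0, 0, 0, -0.2, 0, 0, 0, 0]

```text
t: 16.9
eef_pos: [0.4695, 0.2479, 0.0723]
eef_rot: [[0.987, 0.161, -0.0], [0.161, -0.987, -0.0], [-0.0, 0.0, -1.0]]
contact_force: [0.1, -0.2, -1.9]
finger_gap: 0.0587
gripper_force: 35.0
```

step_arm:
  targets: [-0.2, 0, 0, 0.04, 0, -0.2, 0, 0, 0.04, 0, -0.2, 0, 0, 0, 0, -0.2, 0, 0, 0, 0]

```text
t: 17.3
eef_pos: [0.4695, 0.2479, 0.0707]
eef_rot: [[0.987, 0.161, -0.0], [0.161, -0.987, -0.0], [-0.0, 0.0, -1.0]]
contact_force: [0.5, 0.3, -0.7]
finger_gap: 0.0587
gripper_force: 35.0
```

step_arm:
  targets: [-0.2, 0, 0, 0.03, 0, -0.2, 0, 0, 0, 0, -0.2, 0, 0, 0, 0]

```text
t: 17.6
eef_pos: [0.4696, 0.248, 0.0703]
eef_rot: [[0.987, 0.161, 0.0], [0.161, -0.987, 0.0], [0.0, -0.0, -1.0]]
contact_force: [-1.3, -0.3, 3.7]
finger_gap: 0.0589
gripper_force: 35.0
```

The cup is touching the dish floor. Releasing and backing off upward.

step_arm:
  targets: [0.35, 0, 0, 0, 0, 0.4, 0, 0, 0, 0, 0.5, 0, 0, 0, 0, 0.6, 0, 0, 0, 0, 0.7, 0, 0, 0, 0, 0.7, 0, 0, 0, 0, 0.7, 0, 0, 0, 0]

```text
t: 18.3
eef_pos: [0.4695, 0.2479, 0.07]
eef_rot: [[0.987, 0.161, -0.0], [0.161, -0.987, -0.0], [-0.0, 0.0, -1.0]]
contact_force: [1.1, 0.3, 0.3]
finger_gap: 0.0744
gripper_force: 0.0
```

step_arm:
  targets: [0.7, 0, 0, -0.4, 0, 0.7, 0, 0, -0.8, 0, 0.7, 0, 0, -1, 0, 0.7, 0, 0, -1, 0, 0.7, 0, 0, -1, 0, 0.7, 0, 0, -1, 0, 0.7, 0, 0, -1, 0, 0.7, 0, 0, -0.5, 0, 0.7, 0, 0, 0, 0, 0.7, 0, 0, 0, 0]

```text
t: 19.3
eef_pos: [0.4692, 0.2477, 0.2037]
eef_rot: [[0.987, 0.161, -0.0], [0.161, -0.987, -0.0], [-0.0, 0.0, -1.0]]
contact_force: [0.7, -0.2, -0.4]
finger_gap: 0.0749
gripper_force: 0.0
```

Run:
```python
from h import *
s=r.read_state(); print(s['t'],s['eef_pos'],s['finger_gap'])
b,d=snap('side','side4'); w,_=snap('wrist','w4')
for k in vision.boxes_of('marble','wrist')[:2]: print(k)
P=cloud('side',d,np.ones(d.shape,bool)); k=(np.hypot(P[:,0]-.47,P[:,1]-.248)<.05)&(P[:,2]>.08)&(P[:,2]<.1); print(cv2.minEnclosingCircle(P[k][:,:2].astype('f4')),np.percentile(P[k][:,2],[50,95]))
A=cv2.resize(b[200:460,200:420],(338,400));cv2.imwrite('pics/m4.png',np.hstack([A,cv2.resize(w,(460,400))])[:,:,::-1])
```

```text
19.3 [0.46922173 0.24774539 0.20374713] 0.07492021181647886
{'box': [321.9, 240.6, 25.9, 19.5], 'p': 0.8}
{'box': [560.9, 114.5, 158.3, 229.1], 'p': 0.66}
((0.4683743119239807, 0.2492247223854065), 0.02988528273999691) [0.08834675 0.09109774]
```

View pics/m4.png

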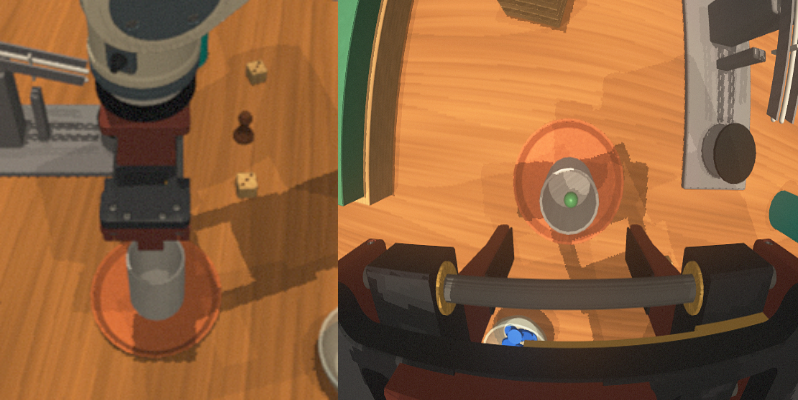

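The cup stands upright in the middle of the dish with the rim at 0.091. The marble is in it (570,200) and the gripper is clear.

```bash
python3 -c "
from rig import close_job
print(close_job())"
```

```text
the job is handed in; nothing more can be done
None
```

The job is handed in: the marble rolled into the steel cup, which now stands upright and released in the middle of the orange dish, with the marble still inside, and no verdict came back.

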